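# Find the box with the brass seal by weight and lock it in the carrier

## Robot

A 7-joint arm with a two-finger parallel gripper is mounted at the origin on the work surface. World frame = base frame: x ahead of the robot, y to its left, z up, the work surface at z = 0. Lengths are in m, angles in rad, forces in N, time in s.
With the tool pointing down it reaches from about 0.425 to 0.925 m from the base axis. Payload 6.8 kg.
Tool frame: the origin (TCP) lies midway between the tips of the shut fingers; the grasp point (between the pads) lies 19 mm behind it; z points along the fingers, y is the direction in which the jaws open and shut (so a half turn about z gives the same grasp; the last joint's range is limited). The gripper opens to 85 mm and grips with 20 to 120 N. Pads are 22 mm wide; open, the fingers measure 114 mm over their backs; the gripper's body (76 mm by 85 mm) begins 54 mm behind the grasp point. The pads swing forward as they close: fully open they stand 13 mm farther back than shut.
Start: joints at [-1.444, 0.477, 0.022, 1.555, -0.011, 1.109, -0.083], TCP at [0.157, 0.656, 0.231] pointing down, gripper open.
Joint ranges: [-2.96, 2.96], [-0.34, 2.1], [-1.41, 1.46], [0.24, 2.44], [-1.37, 4.51], [0.17, 1.92], [-2.96, 2.96]. Speed limits (rad/s): [2.39, 2.39, 3.14, 3.14, 3.14, 3.14, 3.14].

## Interface

Orientations are given as a unit quaternion [w, x, y, z].
In Python, from station import readout, eyes, ticket gives the robot as it stands. The module is installed in compiled form; this text tells all that it offers.
- The arm moves only by the shell command python3 -m crank 'ROWS' [FORCE]. ROWS is JSON, a list of rows, each an object of numbers: "jaw": the opening in per cent of the stroke, from 0 (shut) to 100 (fully open); "x", "y", "z": the shift along the tool's x, y, z in mm; "ax", "ay", "az": the turn, a rotation vector about the tool's x, y, z in degrees. In form: [{"jaw": .., "x": .., "y": .., "z": .., "ax": .., "ay": .., "az": ..}, ...]. A call has 1 to 12 rows; each row shifts and turns the commanded pose from where the row before left it, along the tool's axes as they then stand; what a row does not reach is not made up. A row lasts 1/8 s, in which the tool goes at most 62.5 mm and 10.7 degrees, less where a joint would pass 70% of its speed; a pose out of reach is approached as far as the arm can. A call with a gripper value outside its range is refused whole. The fingers move at their own pace and stop on an object; FORCE is the grip in N (left out, the last holds). Time passes only in rows, so rows that do not move let the fingers close. It gives the time, the measured TCP pose, the force and the opening at its end, in the units of the state.
- readout.get_obs(): the state, without advancing time (a new reading comes with each control period).
- eyes.read_camera(name): name is "scene" or "top" or "wrist"; returns (picture, depth): 420x560x3 uint8, red, green, blue; 420x560 float32, m along the optical axis (not along the pixel's ray), 0 where there is no reading.
- eyes.calibration(name): a dict with "fx", "fy", "cx", "cy" (pixels), "k1" (the pictures are not rectified: a ray, as slopes to the right and down, at radius r is drawn at 1 + k1 r^2 times it, then the intrinsics apply), "R" (3x3) and "t" (3): a world point X has camera coordinates R X + t. Camera axes: x right, y down, z forward; pixel columns grow to the right and rows downward; lengths in m; the calibration is good to about 2 mm. A picture is of the moment at which its call begins: read the wrist's pose just before it. calibration takes no time and is no camera call; for the wrist camera it gives the pose at the moment of the call.
- ticket.hand_in(): hands the job in, once; it reports no verdict.
The state is a dict: "t": time; "q": joint angles; "joint_vel": joint speeds; "joint_torque": joint torques, N m; "eef_pos": TCP position; "tool_rot": TCP orientation; "contact_force": force on the tool from outside, world axes, zero at the start; "torque": the same for the moment, N m; "gripper_width": opening from 0.0 (shut) to 1.0 (fully open).
Only numpy, scipy, OpenCV 4.12 (cv2) and the standard library are available. Lean on these libraries where they do the work, as an engineer would, in place of code of your own. Each camera call takes 0.05 s, during which the arm holds its last target. There are 200 camera calls.

## Task

One of the three identical closed wooden boxes holds a brass seal and is much heavier than the other two, which hold only wooden blanks. Find it by its weight, stand it upright in the pocket of the carrier and let go of it, then push the carrier's black slide knob fully home so that the keeper bar reaches over the box. Leave the two light boxes standing upright on the bench, and leave the hand stamp, the jar and the ink tin where they are.

Things in the scene. Friction and masses are not known exactly. Their poses are not given: they have to be found in the camera images.
- box_a: Closed light-wood box with a dark lid seam and lid dot, 50 x 50 mm, 64 mm tall; origin: centre of the underside, z up, x and y square to its sides. Lid glued shut. Starts upright on the bench, 100 mm or more from the other boxes (centres). All three boxes look the same; in each run any one of them holds the brass seal (420 to 630 g in all), the others a wooden blank (120 to 190 g in all).
- box_b: Second box, looks the same as box_a. In all boxes the contents have about 2 mm of sideways and 12 mm of vertical play.
- box_c: Third box, looks the same as box_a.
- carrier: Carrier fixed to the bench: pocket 64 x 64 mm inside, walls 6 mm thick with tops 22 mm above the bench, floor 6 mm above it. Origin: on the bench under the pocket's centre, z up. At y = -44 to -74 mm stands the keeper's guide block, 34 mm wide along x, 96 mm tall: put a box in with the fingers closing along the carrier's x. Base plate from y = +40 to -78 mm, 84 mm along x.
- pocket (a point): Centre of the pocket's floor, 6 mm above the bench; axes as the carrier's.
- keeper (a joint): Keeper slide, m: 0 = home (stop; its steel bar, 20 mm wide, reaches over the pocket to 8 mm short of the centre, underside 76 mm above the bench, 6 mm over a seated box); grows as it is pulled out along the carrier's -y, to 0.055 (stop). Starts 0.042 to 0.054 out, clear of the pocket. Stays where left; moving it takes 3 N plus 8 N per m/s.
- keeper_knob (a point): Centre of the outer face of the keeper's black knob (disc 30 mm across, 14 mm thick, axis along the carrier's y, 80 mm above the bench). The face looks to the carrier's -y, is 104 mm from the pocket's centre when home, and moves with the slide. Push it along the carrier's +y.
- wood_stamp: Bystander: dark wooden hand stamp standing on its foot, 42 mm diameter, 80 mm tall. Origin: centre of the underside.
- glue_jar: Bystander: amber jar, 56 mm diameter, 75 mm tall. Origin: centre of the underside.
- ink_tin: Bystander: flat blue ink pad tin, 75 x 115 x 18 mm. Origin: centre of the underside.
Not all that is in view belongs to the job. Leave any red look-alike of the box_c alone. Leave any green look-alike of the box_b alone.

How it is judged:
By the outcome, as a careful person would: the job done as asked, in the order asked, and still so for the second after the job is handed in, with the robot touching nothing.
It also fails if it takes over 72 s, if anything falls off the work surface, if the arm or the gripper's body presses on something with over 40 N, if the wrist force passes 120 N, or if a joint passes its speed limit or range.

## Working session

There is one attempt and no reset: what is moved stays moved. The work goes in short steps, Python scripts to look and compute and a shell command to move; the robot and the scene stay as the last step left them, time stands still between calls to the robot, and variables do not carry over. Pictures are saved under pics/ and viewed, about 8 in all and at most 12, crops included, and the job is handed in when it is done.

```bash
mkdir -p pics; cat > h.py <<'E'
import numpy as np, cv2, json
from station import readout, eyes, ticket
def snap(name,fn=None):
    c=eyes.calibration(name); p,d=eyes.read_camera(name)
    if fn: cv2.imwrite('pics/'+fn,p[:,:,::-1]); np.savez('pics/'+fn+'.npz',p=p,d=d,**{k:np.array(v) for k,v in c.items()})
    return p,d,c
def load(fn): z=np.load('pics/'+fn+'.npz'); return z['p'],z['d'],z
def rays(c,uv):
    K=np.array([[c['fx'],0,c['cx']],[0,c['fy'],c['cy']],[0,0,1]],float)
    return cv2.undistortPoints(np.array(uv,float).reshape(-1,1,2),K,np.array([float(c['k1']),0,0,0,0])).reshape(-1,2)
def cloud(d,c):
    v,u=np.mgrid[:d.shape[0],:d.shape[1]]
    n=rays(c,np.stack([u.ravel(),v.ravel()],1))
    P=np.c_[n,np.ones(len(n))]*d.reshape(-1,1)
    return ((P-np.array(c['t']))@np.array(c['R'])).reshape(*d.shape,3)
E
python3 - <<'E'
from h import *
o=readout.get_obs(); print({k:np.round(v,3).tolist() for k,v in o.items()})
a=snap('scene','s0.png')[0]; b=snap('top','t0.png')[0]
E
```

```text
{'t': 0.0, 'q': [-1.444, 0.478, 0.022, 1.556, -0.011, 1.109, -0.083], 'joint_vel': [0.001, -0.0, -0.001, -0.002, 0.002, 0.002, 0.001], 'joint_torque': [-0.0, -59.645, 1.608, -28.121, 0.012, 0.009, 0.0], 'eef_pos': [0.157, 0.656, 0.23], 'tool_rot': [-0.0, 0.117, 0.993, -0.001], 'contact_force': [-0.585, -0.165, 0.582], 'torque': [0.014, 0.036, -0.009], 'gripper_width': 1.0}
```

View pics/s0.png

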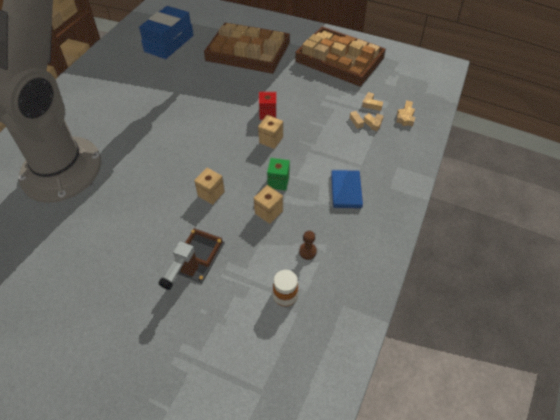

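View pics/t0.png

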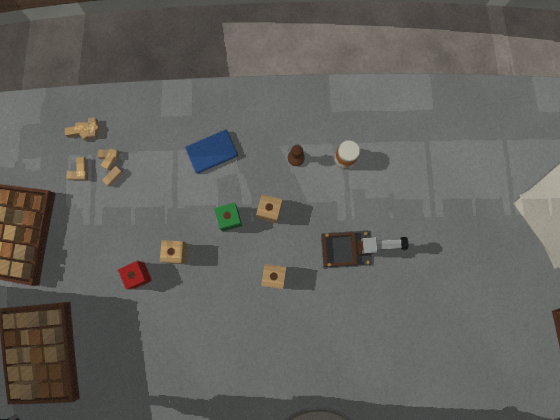

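The pictures show three light boxes (top view: (172,251), (269,208), (274,276)). The carrier pocket is at (340,250) with its knob at (405,243). Red and green look-alikes are at (133,275) and (227,216), and the tin, stamp and jar lie at (212,151), (296,155) and (347,153).

```bash
python3 - <<'E'
from h import *
for fn,seeds in (('t0.png',dict(A=(172,251),B=(269,208),C=(274,276),green=(227,216),red=(133,275),tin=(212,151),stamp=(296,155),jar=(347,153),knob=(405,243),block=(369,245),pocket=(341,250))),('s0.png',dict(A=(270,130),C=(209,184),B=(268,204),knob=(167,283),pocket=(203,245)))):
    p,d,c=load(fn); W=cloud(d,c); print(fn,'cam',np.round(-c['R'].T@c['t'],3),'fx',c['fx'])
    for k,(u,v) in seeds.items():
        w=W[v,u]; m=(abs(W[...,2]-w[2])<.008)&(np.linalg.norm(W[...,:2]-w[:2],axis=2)<.05)
        q=W[m][:,:2].astype(np.float32); r=cv2.minAreaRect(q*1000)
        print(k,np.round(w,3),'z',np.median(W[m][:,2]).round(4),'rect',np.round(r[0],1),np.round(r[1],1),round(r[2],1),m.sum())
E
```

```text
t0.png cam [0.415 0.084 1.135] fx 467.604573874964
A [0.496 0.328 0.068] z 0.0665 rect [495.6 331. ] [52.9 50.6] 85.9 486
B [0.591 0.102 0.068] z 0.0666 rect [595.2 102.2] [50.  50.8] 73.9 464
C [0.435 0.094 0.066] z 0.0663 rect [434.8  95.4] [50.  50.3] 80.4 493
green [0.575 0.2   0.064] z 0.0663 rect [577.9 200.3] [50.3 50.3] 14.9 477
red [0.442 0.421 0.066] z 0.0663 rect [443.1 425.7] [51.1 53.5] 25.7 491
tin [0.746 0.241 0.021] z 0.0204 rect [749.2 242.3] [74.4 98.4] 22.3 1018
stamp [0.715 0.035 0.073] z 0.0779 rect [725.8  33.8] [25.7 26.9] 23.3 96
jar [ 0.716 -0.085  0.075] z 0.0771 rect [721.8 -89. ] [48.4 47.8] 14.4 342
knob [ 0.499 -0.202  0.097] z 0.094 rect [ 500.7 -183.4] [54.8 27.2] 86.5 88
block [ 0.497 -0.12   0.095] z 0.0975 rect [ 498.1 -136.4] [34.5 63.6] 2.0 250
pocket [ 0.494 -0.069  0.007] z 0.008 rect [494.4 -68.5] [95.9 97.4] 88.9 952
s0.png cam [ 0.904 -0.519  0.964] fx 477.844784466585
A [0.506 0.307 0.067] z 0.065 rect [496.4 330.3] [52.8 53.8] 85.5 272
C [0.447 0.08  0.066] z 0.0656 rect [434.6  97.9] [53.3 53.9] 79.3 361
B [0.604 0.081 0.068] z 0.0655 rect [594.5 103.2] [52.4 53.2] 75.3 369
knob [ 0.508 -0.204  0.093] z 0.0911 rect [ 496.1 -182.6] [29.6 54.2] 7.7 123
pocket [ 0.495 -0.051  0.009] z 0.007 rect [502.1 -45.1] [79.5 95.3] 51.6 640
```

```bash
cat >> h.py <<'E'
from scipy.spatial.transform import Rotation as Ro
def plan(x,y,z,h,show=True):
    "turn first (az deg), then shift in mm in the turned tool frame"
    o=readout.get_obs(); w=o['tool_rot']; R=Ro.from_quat([w[1],w[2],w[3],w[0]]).as_matrix()
    hr=np.radians(h); Y=np.array([np.cos(hr),np.sin(hr),0]); Z=np.array([0,0,-1.]); T=np.c_[np.cross(Y,Z),Y,Z]
    print('t',round(o['t'],2),'pos',np.round(o['eef_pos'],4),'F',np.round(o['contact_force'],2),'w',round(o['gripper_width'],3),'q7',round(o['q'][6],2))
    print('turn',np.degrees(Ro.from_matrix(R.T@T).as_rotvec()).round(1),'shift',(1000*T.T@(np.array([x,y,z])-o['eef_pos'])).round(1))
E
python3 - <<'E'
from h import *
from scipy.optimize import minimize
for fn in ('t0.png','s0.png'):
    p,d,c=load(fn); W=cloud(d,c).reshape(-1,3); rgb=p.reshape(-1,3).astype(int)
    n=(abs(W[:,0]-.5)<.09)&(abs(W[:,1]+.07)<.16)
    w=W[n&(W[:,2]>.017)&(W[:,2]<.032)&(W[:,1]>-.115)]
    r=cv2.minAreaRect((w[:,:2]*1000).astype(np.float32)); print(fn,'walls',len(w),np.round(r[0],1),np.round(r[1],1),round(r[2],1), np.median(w[:,2]))
    f=W[n&(W[:,2]>.0035)&(W[:,2]<.012)]; r=cv2.minAreaRect((f[:,:2]*1000).astype(np.float32)); print(' plate',len(f),np.round(r[0],1),np.round(r[1],1),round(r[2],1))
    k=W[n&(W[:,2]>.07)&(rgb.max(1)<70)]; print(' black',len(k),np.round(k.mean(0),3),k.min(0).round(3),k.max(0).round(3))
plan(.4956,.3307,.23,-4.3)
E
python3 - <<'E'
import cv2
a=cv2.imread('pics/t0.png')[215:285,300:430]; cv2.imwrite('pics/c0.png',cv2.resize(a,None,fx=6,fy=6,interpolation=cv2.INTER_CUBIC))
E
```

```text
t0.png walls 343 [510.1  -6.5] [206.1  91.6] 76.8 0.02415083450850047
 plate 3071 [500.  -69.9] [179.8 319.5] 0.0
 black 146 [ 0.474 -0.113  0.384] [ 0.415 -0.21   0.07 ] [0.514 0.084 1.135]
s0.png walls 389 [477.    7.3] [210.1 169.2] 72.3 0.02288779948258354
 plate 1345 [500.1 -69.4] [318.7 178.9] 90.0
 black 117 [ 0.503 -0.199  0.087] [ 0.488 -0.209  0.07 ] [ 0.515 -0.111  0.097]
t 0.1 pos [0.1569 0.656  0.2304] F [-0.86  0.2   0.72] w 0.999 q7 -0.08
turn [-0.1  0.1 80.8] shift [-299.   362.1    0.4]
```

```bash
python3 -m crank '[{"jaw":100,"az":10.1},{"az":10.1},{"az":10.1},{"az":10.1},{"az":10.1},{"az":10.1},{"az":10.1},{"az":10.1}]' 50; python3 -c "
from h import *
plan(.4956,.3307,.12,-4.3)"
```

```text
t 0.1 pos [0.1569 0.656  0.2304] F [-0.86  0.2   0.72] w 0.999 q7 -0.08
turn [-0.1  0.1 80.8] shift [-299.   362.1  110.4]schema error: expected keys jaw, x, y, z, ax, ay, az
```

View pics/c0.png

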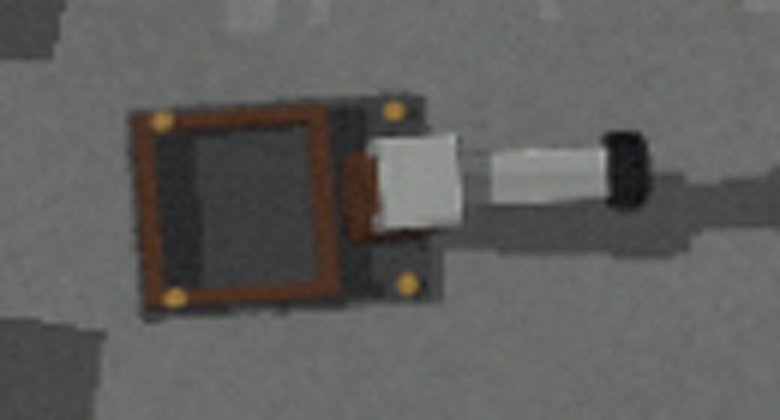

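The crop shows the wall frame's outer corners at about (133,113), (327,104), (341,294) and (147,308) in crop pixels, and the black knob at (628,170). The keeper is pulled out to the right.

```bash
python3 - <<'E'
from h import *
p,d,c=load('t0.png')
def at(uv,z):
    n=rays(c,(np.array(uv,float)+.5)/6-.5+[300,215]); D=np.c_[n,np.ones(len(n))]@c['R']; o=-c['R'].T@c['t']
    return o+D*((z-o[2])/D[:,2])[:,None]
w=at([(133,113),(327,104),(341,294),(147,308)],.022); print(w.round(4),'centre',w.mean(0).round(4))
e=[w[0]-w[1],w[3]-w[2],]; f=[w[0]-w[3],w[1]-w[2]]
print([np.degrees(np.arctan2(v[1],v[0])).round(1) for v in e+f],[np.linalg.norm(v).round(4) for v in e+f])
print('knob face',at([(648,170)],.08).round(4),'block top',at([(376,141),(460,134),(462,229),(376,229)],.096).round(4))
E
python3 -m crank '[{"jaw":100,"x":0,"y":0,"z":0,"ax":0,"ay":0,"az":10.1},{"jaw":100,"x":0,"y":0,"z":0,"ax":0,"ay":0,"az":10.1},{"jaw":100,"x":0,"y":0,"z":0,"ax":0,"ay":0,"az":10.1},{"jaw":100,"x":0,"y":0,"z":0,"ax":0,"ay":0,"az":10.1},{"jaw":100,"x":0,"y":0,"z":0,"ax":0,"ay":0,"az":10.1},{"jaw":100,"x":0,"y":0,"z":0,"ax":0,"ay":0,"az":10.1},{"jaw":100,"x":0,"y":0,"z":0,"ax":0,"ay":0,"az":10.1},{"jaw":100,"x":0,"y":0,"z":0,"ax":0,"ay":0,"az":10.1}]' 50; python3 -c "
from h import *
plan(.4956,.3307,.13,-4.3)"
```

```text
[[ 0.5338 -0.0223  0.022 ]
 [ 0.5353 -0.1002  0.022 ]
 [ 0.4594 -0.1023  0.022 ]
 [ 0.4562 -0.025   0.022 ]] centre [ 0.4962 -0.0625  0.022 ]
[np.float64(91.1), np.float64(92.4), np.float64(2.0), np.float64(1.6)] [np.float64(0.0779), np.float64(0.0774), np.float64(0.0777), np.float64(0.0759)]
knob face [[ 0.5003 -0.2129  0.08  ]] block top [[ 0.5129 -0.1058  0.096 ]
 [ 0.5146 -0.1376  0.096 ]
 [ 0.4792 -0.1364  0.096 ]
 [ 0.4802 -0.1041  0.096 ]]
t: 1.1
eef_pos: [0.1569, 0.6562, 0.2307]
tool_rot: [0.0, 0.735, 0.678, -0.0]
contact_force: [-0.0, 0.3, 0.9]
gripper_width: 0.999
t 1.1 pos [0.1569 0.6562 0.2307] F [-0.05  0.27  0.89] w 0.999 q7 -1.37
turn [-0.   0.1 -0.3] shift [-299.1  362.2  100.7]
```

```bash
python3 -m crank '[{"jaw":100,"x":-33.2,"y":40.2,"z":0,"ax":0,"ay":0,"az":0},{"jaw":100,"x":-33.2,"y":40.2,"z":0,"ax":0,"ay":0,"az":0},{"jaw":100,"x":-33.2,"y":40.2,"z":0,"ax":0,"ay":0,"az":0},{"jaw":100,"x":-33.2,"y":40.2,"z":0,"ax":0,"ay":0,"az":0},{"jaw":100,"x":-33.2,"y":40.2,"z":0,"ax":0,"ay":0,"az":0},{"jaw":100,"x":-33.2,"y":40.2,"z":0,"ax":0,"ay":0,"az":0},{"jaw":100,"x":-33.2,"y":40.2,"z":0,"ax":0,"ay":0,"az":0},{"jaw":100,"x":-33.2,"y":40.2,"z":0,"ax":0,"ay":0,"az":0},{"jaw":100,"x":-33.2,"y":40.2,"z":25,"ax":0,"ay":0,"az":0},{"jaw":100,"x":0,"y":0,"z":35,"ax":0,"ay":0,"az":0},{"jaw":100,"x":0,"y":0,"z":0,"ax":0,"ay":0,"az":0}]' 50; python3 -c "
from h import *
plan(.4956,.3307,.026,-4.3); snap('wrist','w0.png')"
```

```text
t: 2.48
eef_pos: [0.494, 0.3302, 0.1687]
tool_rot: [-0.0, 0.733, 0.68, -0.003]
contact_force: [-0.6, 0.4, -0.1]
gripper_width: 0.998
t 2.48 pos [0.494  0.3302 0.1687] F [-0.61  0.36 -0.06] w 0.998 q7 -0.56
turn [-0.2  0.2 -0. ] shift [  0.6   1.6 142.7]
```

View pics/w0.png

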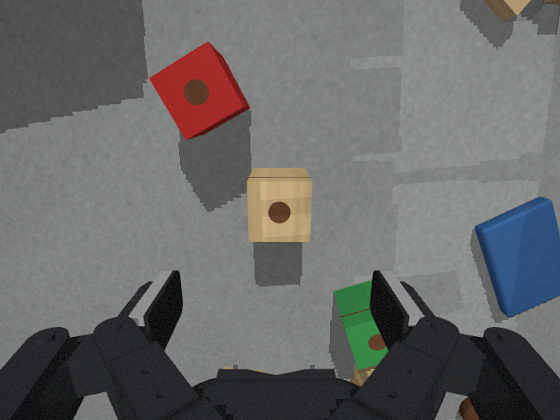

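Box A lies square and midway between the fingers in the wrist view (lid at (279,212)). I descend, grip, lift and weigh it.

```bash
python3 -m crank '[{"jaw":100,"x":0.6,"y":1.6,"z":45,"ax":0,"ay":0,"az":0},{"jaw":100,"x":0,"y":0,"z":45,"ax":0,"ay":0,"az":0},{"jaw":100,"x":0,"y":0,"z":35,"ax":0,"ay":0,"az":0},{"jaw":100,"x":0,"y":0,"z":18,"ax":0,"ay":0,"az":0},{"jaw":40,"x":0,"y":0,"z":0,"ax":0,"ay":0,"az":0},{"jaw":40,"x":0,"y":0,"z":0,"ax":0,"ay":0,"az":0},{"jaw":40,"x":0,"y":0,"z":0,"ax":0,"ay":0,"az":0},{"jaw":40,"x":0,"y":0,"z":0,"ax":0,"ay":0,"az":0},{"jaw":40,"x":0,"y":0,"z":0,"ax":0,"ay":0,"az":0}]' 50; python3 -m crank '[{"jaw":40,"x":0,"y":0,"z":-15,"ax":0,"ay":0,"az":0},{"jaw":40,"x":0,"y":0,"z":-15,"ax":0,"ay":0,"az":0},{"jaw":40,"x":0,"y":0,"z":0,"ax":0,"ay":0,"az":0},{"jaw":40,"x":0,"y":0,"z":0,"ax":0,"ay":0,"az":0},{"jaw":40,"x":0,"y":0,"z":0,"ax":0,"ay":0,"az":0},{"jaw":40,"x":0,"y":0,"z":0,"ax":0,"ay":0,"az":0}]';  python3 -m crank '[{"jaw":40,"x":0,"y":0,"z":0,"ax":0,"ay":0,"az":0}]'
```

```text
t: 3.65
eef_pos: [0.4985, 0.3332, 0.0302]
tool_rot: [-0.0, 0.733, 0.68, 0.002]
contact_force: [-0.8, 0.4, 7.5]
gripper_width: 0.577
t: 4.4
eef_pos: [0.497, 0.3319, 0.0578]
tool_rot: [-0.0, 0.733, 0.68, -0.0]
contact_force: [-0.2, 0.1, -1.0]
gripper_width: 0.58
t: 4.53
eef_pos: [0.4972, 0.3321, 0.058]
tool_rot: [0.0, 0.733, 0.68, -0.0]
contact_force: [-0.2, 0.3, -1.9]
gripper_width: 0.577
```

Box A is light, at about 1.5 N. I set it down and rise.

```bash
python3 -m crank '[{"jaw":40,"x":0,"y":0,"z":15,"ax":0,"ay":0,"az":0},{"jaw":40,"x":0,"y":0,"z":13,"ax":0,"ay":0,"az":0},{"jaw":40,"x":0,"y":0,"z":0,"ax":0,"ay":0,"az":0},{"jaw":100,"x":0,"y":0,"z":0,"ax":0,"ay":0,"az":0},{"jaw":100,"x":0,"y":0,"z":0,"ax":0,"ay":0,"az":0},{"jaw":100,"x":0,"y":0,"z":0,"ax":0,"ay":0,"az":0},{"jaw":100,"x":0,"y":0,"z":0,"ax":0,"ay":0,"az":0},{"jaw":100,"x":0,"y":0,"z":-40,"ax":0,"ay":0,"az":0},{"jaw":100,"x":0,"y":0,"z":-50,"ax":0,"ay":0,"az":0},{"jaw":100,"x":0,"y":0,"z":-50,"ax":0,"ay":0,"az":0},{"jaw":100,"x":0,"y":0,"z":0,"ax":0,"ay":0,"az":5.5},{"jaw":100,"x":0,"y":0,"z":0,"ax":0,"ay":0,"az":5.5}]'; python3 -c "
from h import *
plan(.5948,.1027,.026,-15.2)
p,d,c=snap('top','t1.png'); W=cloud(d,c); m=(abs(W[...,2]-.065)<.01)&(abs(W[...,0]-.497)<.05)&(abs(W[...,1]-.332)<.05); print(m.sum(),cv2.minAreaRect((W[m][:,:2]*1000).astype(np.float32)))"
```

```text
t: 6.02
eef_pos: [0.4975, 0.3325, 0.1713]
tool_rot: [-0.0, 0.796, 0.606, 0.001]
contact_force: [-1.3, 0.3, -0.9]
gripper_width: 0.995
t 6.03 pos [0.4975 0.3325 0.1713] F [-1.27  0.35 -0.94] w 0.995 q7 -0.72
turn [ 0.  -0.1 -0.2] shift [-196.2  154.1  145.3]
500 ((496.6941833496094, 329.3370666503906), (52.2070198059082, 51.02255630493164), 86.3487548828125)
```

```bash
python3 -m crank '[{"jaw":100,"x":-39.2,"y":30.8,"z":0,"ax":0,"ay":0,"az":0},{"jaw":100,"x":-39.2,"y":30.8,"z":0,"ax":0,"ay":0,"az":0},{"jaw":100,"x":-39.2,"y":30.8,"z":0,"ax":0,"ay":0,"az":0},{"jaw":100,"x":-39.2,"y":30.8,"z":0,"ax":0,"ay":0,"az":0},{"jaw":100,"x":-39.2,"y":30.8,"z":0,"ax":0,"ay":0,"az":0},{"jaw":100,"x":0,"y":0,"z":0,"ax":0,"ay":0,"az":0},{"jaw":100,"x":0,"y":0,"z":0,"ax":0,"ay":0,"az":0}]' ; python3 -c "
from h import *
plan(.5948,.1027,.026,-15.2)"
```

```text
t: 6.95
eef_pos: [0.5941, 0.1029, 0.17]
tool_rot: [-0.0, 0.794, 0.607, -0.0]
contact_force: [-0.4, 0.7, -0.1]
gripper_width: 1.0
t 6.95 pos [0.5941 0.1029 0.17  ] F [-0.42  0.67 -0.14] w 1.0 q7 -0.28
turn [-0. -0. -0.] shift [ -0.    0.8 144. ]
```

```bash
python3 -m crank '[{"jaw":100,"x":0,"y":0.8,"z":45,"ax":0,"ay":0,"az":0},{"jaw":100,"x":0,"y":0,"z":45,"ax":0,"ay":0,"az":0},{"jaw":100,"x":0,"y":0,"z":35,"ax":0,"ay":0,"az":0},{"jaw":100,"x":0,"y":0,"z":18,"ax":0,"ay":0,"az":0},{"jaw":40,"x":0,"y":0,"z":0,"ax":0,"ay":0,"az":0},{"jaw":40,"x":0,"y":0,"z":0,"ax":0,"ay":0,"az":0},{"jaw":40,"x":0,"y":0,"z":0,"ax":0,"ay":0,"az":0},{"jaw":40,"x":0,"y":0,"z":0,"ax":0,"ay":0,"az":0},{"jaw":40,"x":0,"y":0,"z":0,"ax":0,"ay":0,"az":0},{"jaw":40,"x":0,"y":0,"z":0,"ax":0,"ay":0,"az":0}]' 50; python3 -m crank '[{"jaw":40,"x":0,"y":0,"z":-15,"ax":0,"ay":0,"az":0},{"jaw":40,"x":0,"y":0,"z":-15,"ax":0,"ay":0,"az":0},{"jaw":40,"x":0,"y":0,"z":0,"ax":0,"ay":0,"az":0},{"jaw":40,"x":0,"y":0,"z":0,"ax":0,"ay":0,"az":0},{"jaw":40,"x":0,"y":0,"z":0,"ax":0,"ay":0,"az":0},{"jaw":40,"x":0,"y":0,"z":0,"ax":0,"ay":0,"az":0}]';  python3 -m crank '[{"jaw":40,"x":0,"y":0,"z":0,"ax":0,"ay":0,"az":0}]'
```

```text
t: 8.2
eef_pos: [0.5961, 0.1028, 0.0289]
tool_rot: [0.0, 0.795, 0.607, 0.001]
contact_force: [-1.7, 0.8, 7.6]
gripper_width: 0.578
t: 8.95
eef_pos: [0.5948, 0.1023, 0.0568]
tool_rot: [-0.0, 0.795, 0.607, -0.0]
contact_force: [-0.2, 1.0, -5.3]
gripper_width: 0.582
t: 9.07
eef_pos: [0.5949, 0.1023, 0.057]
tool_rot: [-0.0, 0.795, 0.607, -0.0]
contact_force: [0.3, -0.2, -5.4]
gripper_width: 0.574
```

Box B is the heavy one, at 5.4 N (about 550 g). I carry it over the pocket.

```bash
python3 -m crank '[{"jaw":40,"x":0,"y":0,"z":-40,"ax":0,"ay":0,"az":0},{"jaw":40,"x":0,"y":0,"z":-40,"ax":0,"ay":0,"az":0},{"jaw":40,"x":0,"y":0,"z":-34,"ax":0,"ay":0,"az":0},{"jaw":40,"x":0,"y":0,"z":0,"ax":0,"ay":0,"az":-8.5},{"jaw":40,"x":0,"y":0,"z":0,"ax":0,"ay":0,"az":-8.5},{"jaw":40,"x":0,"y":0,"z":0,"ax":0,"ay":0,"az":0}]' 60; python3 -c "
from h import *
plan(.4962,-.0625,.0355,1.8)"
```

```text
t: 9.82
eef_pos: [0.5949, 0.1021, 0.1713]
tool_rot: [-0.0, 0.697, 0.717, 0.0]
contact_force: [0.0, -0.6, -6.0]
gripper_width: 0.578
t 9.82 pos [0.5949 0.1021 0.1713] F [ 0.02 -0.57 -5.96] w 0.578 q7 -0.02
turn [-0.  -0.  -0.1] shift [-161.4 -103.8  135.8]
```

```bash
python3 -m crank '[{"jaw":40,"x":-20,"y":-13,"z":0,"ax":0,"ay":0,"az":0},{"jaw":40,"x":-30,"y":-19,"z":0,"ax":0,"ay":0,"az":0},{"jaw":40,"x":-35,"y":-23,"z":0,"ax":0,"ay":0,"az":0},{"jaw":40,"x":-35,"y":-23,"z":0,"ax":0,"ay":0,"az":0},{"jaw":40,"x":-25,"y":-16,"z":0,"ax":0,"ay":0,"az":0},{"jaw":40,"x":-16.4,"y":-9.8,"z":0,"ax":0,"ay":0,"az":0},{"jaw":40,"x":0,"y":0,"z":20,"ax":0,"ay":0,"az":0},{"jaw":40,"x":0,"y":0,"z":25,"ax":0,"ay":0,"az":0},{"jaw":40,"x":0,"y":0,"z":20,"ax":0,"ay":0,"az":0},{"jaw":40,"x":0,"y":0,"z":0,"ax":0,"ay":0,"az":0},{"jaw":40,"x":0,"y":0,"z":0,"ax":0,"ay":0,"az":0}]' 60; python3 - <<'E'
from h import *
plan(.4962,-.0625,.0355,1.8)
a=snap('wrist')[0]; b=snap('scene')[0][170:330,100:300]
cv2.imwrite('pics/w1.png',np.hstack([cv2.resize(a,(400,300)),cv2.resize(b,(375,300))])[:,:,::-1])
E
```

```text
t: 11.2
eef_pos: [0.4969, -0.0623, 0.107]
tool_rot: [0.0, 0.696, 0.718, 0.0]
contact_force: [0.8, -0.4, -4.9]
gripper_width: 0.58
t 11.2 pos [ 0.4969 -0.0623  0.107 ] F [ 0.8  -0.4  -4.88] w 0.58 q7 0.3
turn [ 0.1  0.  -0.1] shift [-0.2 -0.7 71.5]
```

View pics/w1.png

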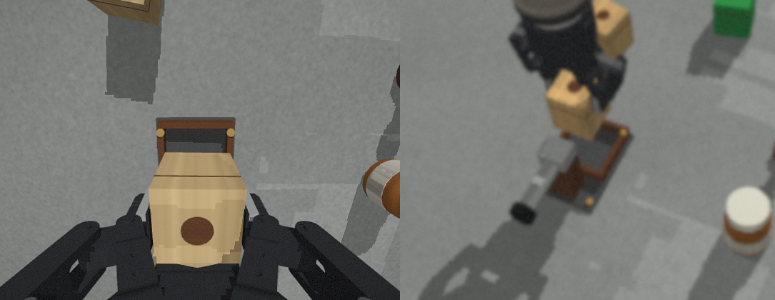

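The box hangs square over the pocket: wall posts at x=160 and 231, box centred at 197. I lower it now.

```bash
python3 -m crank '[{"jaw":40,"x":0,"y":-0.7,"z":20,"ax":0,"ay":0,"az":0},{"jaw":40,"x":0,"y":0,"z":20,"ax":0,"ay":0,"az":0},{"jaw":40,"x":0,"y":0,"z":12,"ax":0,"ay":0,"az":0},{"jaw":40,"x":0,"y":0,"z":8,"ax":0,"ay":0,"az":0},{"jaw":40,"x":0,"y":0,"z":6,"ax":0,"ay":0,"az":0},{"jaw":40,"x":0,"y":0,"z":4,"ax":0,"ay":0,"az":0},{"jaw":40,"x":0,"y":0,"z":0,"ax":0,"ay":0,"az":0},{"jaw":40,"x":0,"y":0,"z":0,"ax":0,"ay":0,"az":0}]'
```

```text
t: 12.3
eef_pos: [0.4958, -0.0622, 0.0365]
tool_rot: [0.0, 0.696, 0.718, 0.0]
contact_force: [1.1, 0.1, -5.2]
gripper_width: 0.578
```

Not touching yet, so I lower 3 mm more.

```bash
python3 -m crank '[{"jaw":40,"x":0,"y":0,"z":1.5,"ax":0,"ay":0,"az":0},{"jaw":40,"x":0,"y":0,"z":1.5,"ax":0,"ay":0,"az":0},{"jaw":40,"x":0,"y":0,"z":0,"ax":0,"ay":0,"az":0}]'
```

```text
t: 12.68
eef_pos: [0.4959, -0.0622, 0.0349]
tool_rot: [-0.0, 0.696, 0.718, 0.001]
contact_force: [-5.8, 1.0, 16.4]
gripper_width: 0.578
```

Contact is confirmed, so the box is seated. I release, rise, shut the jaws and move out beyond the knob.

```bash
python3 -m crank '[{"jaw":40,"x":0,"y":0,"z":-1,"ax":0,"ay":0,"az":0},{"jaw":60,"x":0,"y":0,"z":0,"ax":0,"ay":0,"az":0},{"jaw":90,"x":0,"y":0,"z":0,"ax":0,"ay":0,"az":0},{"jaw":90,"x":0,"y":0,"z":0,"ax":0,"ay":0,"az":0},{"jaw":90,"x":0,"y":0,"z":0,"ax":0,"ay":0,"az":0},{"jaw":90,"x":0,"y":0,"z":-20,"ax":0,"ay":0,"az":0},{"jaw":90,"x":0,"y":0,"z":-40,"ax":0,"ay":0,"az":0},{"jaw":90,"x":0,"y":0,"z":-50,"ax":0,"ay":0,"az":0},{"jaw":90,"x":0,"y":0,"z":-50,"ax":0,"ay":0,"az":0},{"jaw":0,"x":0,"y":0,"z":0,"ax":0,"ay":0,"az":0}]'; python3 -c "
from h import *
plan(.5019,-.2424,.062,1.8); snap('scene','s2.png'); p,d,c=snap('top','t2.png'); W=cloud(d,c); m=(abs(W[...,2]-.07)<.006)&(abs(W[...,0]-.496)<.05)&(abs(W[...,1]+.05)<.04); print(m.sum(),cv2.minAreaRect((W[m][:,:2]*1000).astype(np.float32)))"
```

```text
t: 13.92
eef_pos: [0.4981, -0.0624, 0.1978]
tool_rot: [0.002, 0.696, 0.718, 0.003]
contact_force: [0.2, 0.2, -0.5]
gripper_width: 0.707
t 13.93 pos [ 0.4981 -0.0624  0.1978] F [ 0.18  0.23 -0.54] w 0.707 q7 0.21
turn [ 0.4 -0.1 -0.1] shift [-180.    -1.8  135.8]
268 ((495.43115234375, -55.99590301513672), (49.26704025268555, 34.95226287841797), 1.2505333423614502)
```

```bash
python3 -m crank '[{"jaw":0,"x":-45,"y":-1.8,"z":0,"ax":0,"ay":0,"az":0},{"jaw":0,"x":-45,"y":0,"z":0,"ax":0,"ay":0,"az":0},{"jaw":0,"x":-45,"y":0,"z":0,"ax":0,"ay":0,"az":0},{"jaw":0,"x":-45,"y":0,"z":0,"ax":0,"ay":0,"az":0},{"jaw":0,"x":0,"y":0,"z":0,"ax":0,"ay":0,"az":0},{"jaw":0,"x":0,"y":0,"z":40,"ax":0,"ay":0,"az":0},{"jaw":0,"x":0,"y":0,"z":40,"ax":0,"ay":0,"az":0},{"jaw":0,"x":0,"y":0,"z":35,"ax":0,"ay":0,"az":0},{"jaw":0,"x":0,"y":0,"z":20,"ax":0,"ay":0,"az":0},{"jaw":0,"x":0,"y":0,"z":0,"ax":0,"ay":0,"az":0}]'; python3 - <<'E'
from h import *
plan(.4998,-.1775,.062,1.8)
a=snap('scene')[0][170:330,90:300]; b=snap('top')[0][210:290,300:440]
cv2.imwrite('pics/w2.png',np.hstack([cv2.resize(a,(394,300)),cv2.resize(b,(400,300))])[:,:,::-1])
E
```

```text
t: 15.28
eef_pos: [0.4972, -0.2403, 0.0567]
tool_rot: [-0.003, 0.696, 0.718, -0.001]
contact_force: [-0.3, -0.2, -0.0]
gripper_width: -0.005
t 15.28 pos [ 0.4972 -0.2403  0.0567] F [-0.34 -0.21 -0.03] w -0.005 q7 0.75
turn [-0.3 -0.1 -0. ] shift [62.6  4.5 -5.3]
```

View pics/w2.png

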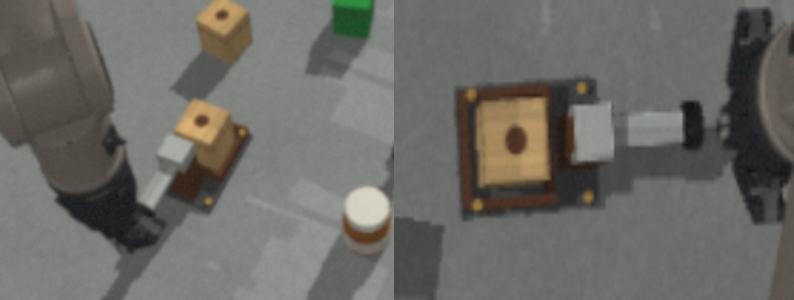

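The box stands in the pocket, and the shut fingers are just outside the knob, in line with it. I push along tool +x.

```bash
python3 -m crank '[{"jaw":0,"x":4,"y":4.5,"z":-4,"ax":0,"ay":0,"az":0},{"jaw":0,"x":7,"y":0,"z":0,"ax":0,"ay":0,"az":0},{"jaw":0,"x":7,"y":0,"z":0,"ax":0,"ay":0,"az":0},{"jaw":0,"x":7,"y":0,"z":0,"ax":0,"ay":0,"az":0},{"jaw":0,"x":7,"y":0,"z":0,"ax":0,"ay":0,"az":0},{"jaw":0,"x":7,"y":0,"z":0,"ax":0,"ay":0,"az":0},{"jaw":0,"x":7,"y":0,"z":0,"ax":0,"ay":0,"az":0},{"jaw":0,"x":6,"y":0,"z":0,"ax":0,"ay":0,"az":0},{"jaw":0,"x":5,"y":0,"z":0,"ax":0,"ay":0,"az":0},{"jaw":0,"x":0,"y":0,"z":0,"ax":0,"ay":0,"az":0}]'
```

```text
t: 16.62
eef_pos: [0.5017, -0.1838, 0.063]
tool_rot: [-0.001, 0.696, 0.718, 0.0]
contact_force: [1.0, 0.1, -0.3]
gripper_width: 0.005
```

```bash
python3 -m crank '[{"jaw":0,"x":3,"y":0,"z":0,"ax":0,"ay":0,"az":0},{"jaw":0,"x":2,"y":0,"z":0,"ax":0,"ay":0,"az":0},{"jaw":0,"x":0,"y":0,"z":0,"ax":0,"ay":0,"az":0}]'
```

```text
t: 17.0
eef_pos: [0.5015, -0.1797, 0.063]
tool_rot: [-0.0, 0.696, 0.718, -0.0]
contact_force: [1.0, -1.9, -0.5]
gripper_width: 0.002
```

```bash
python3 -m crank '[{"jaw":0,"x":2,"y":0,"z":0,"ax":0,"ay":0,"az":0},{"jaw":0,"x":2,"y":0,"z":0,"ax":0,"ay":0,"az":0}]'; python3 -m crank '[{"jaw":0,"x":1.5,"y":0,"z":0,"ax":0,"ay":0,"az":0},{"jaw":0,"x":0,"y":0,"z":0,"ax":0,"ay":0,"az":0}]'
```

```text
t: 17.25
eef_pos: [0.5015, -0.1789, 0.0633]
tool_rot: [0.002, 0.697, 0.717, -0.001]
contact_force: [1.6, -12.5, -7.3]
gripper_width: -0.001
t: 17.5
eef_pos: [0.5015, -0.1789, 0.0633]
tool_rot: [0.003, 0.697, 0.717, -0.002]
contact_force: [2.2, -14.6, -7.6]
gripper_width: -0.003
```

The knob has stalled with the force rising. I push a little more to confirm the stop, then back off and rise.

```bash
python3 -m crank '[{"jaw":0,"x":2,"y":0,"z":0,"ax":0,"ay":0,"az":0},{"jaw":0,"x":0,"y":0,"z":0,"ax":0,"ay":0,"az":0}]'; python3 -m crank '[{"jaw":0,"x":-10,"y":0,"z":0,"ax":0,"ay":0,"az":0},{"jaw":0,"x":-25,"y":0,"z":0,"ax":0,"ay":0,"az":0},{"jaw":0,"x":-25,"y":0,"z":0,"ax":0,"ay":0,"az":0},{"jaw":0,"x":-10,"y":0,"z":-45,"ax":0,"ay":0,"az":0},{"jaw":0,"x":-50,"y":0,"z":-50,"ax":0,"ay":0,"az":0},{"jaw":0,"x":-50,"y":0,"z":-50,"ax":0,"ay":0,"az":0},{"jaw":0,"x":-40,"y":0,"z":0,"ax":0,"ay":0,"az":0},{"jaw":0,"x":0,"y":0,"z":0,"ax":0,"ay":0,"az":0}]'; python3 - <<'E'
from h import *
p,d,c=snap('scene','s3.png'); t,dt,ct=snap('top','t3.png')
cv2.imwrite('pics/f.png',np.hstack([cv2.resize(p[90:330,130:340],(394,450)),cv2.resize(t[130:300,130:430][:,:],(400,227)) if 0 else cv2.resize(t[190:300,240:430],(400,450))])[:,:,::-1])
W=cloud(dt,ct); W0=cloud(*load('t0.png')[1:])
for k,(x,y) in dict(A=(.4966,.330),C=(.4347,.0966)).items():
    m=(abs(W[...,2]-.066)<.008)&(np.hypot(W[...,0]-x,W[...,1]-y)<.045); print(k,m.sum(),cv2.minAreaRect((W[m][:,:2]*1000).astype(np.float32)))
dd=abs(dt-load('t0.png')[1]); print('changed tin/stamp/jar', [(dd[v-18:v+18,u-18:u+18]>.01).sum() for u,v in((212,151),(296,155),(347,153))])
E
```

```text
t: 17.75
eef_pos: [0.5015, -0.1789, 0.0634]
tool_rot: [0.004, 0.698, 0.716, -0.002]
contact_force: [2.3, -19.5, -10.8]
gripper_width: -0.0
t: 18.75
eef_pos: [0.5067, -0.3735, 0.1973]
tool_rot: [0.0, 0.698, 0.716, -0.0]
contact_force: [-0.1, -0.0, -1.1]
gripper_width: 0.001
A 492 ((496.4852294921875, 329.18157958984375), (52.62052536010742, 50.58173370361328), 85.78327941894531)
C 492 ((434.72039794921875, 95.53547668457031), (50.18903732299805, 50.22048568725586), 80.40154266357422)
changed tin/stamp/jar [np.int64(16), np.int64(7), np.int64(11)]
```

View pics/f.png

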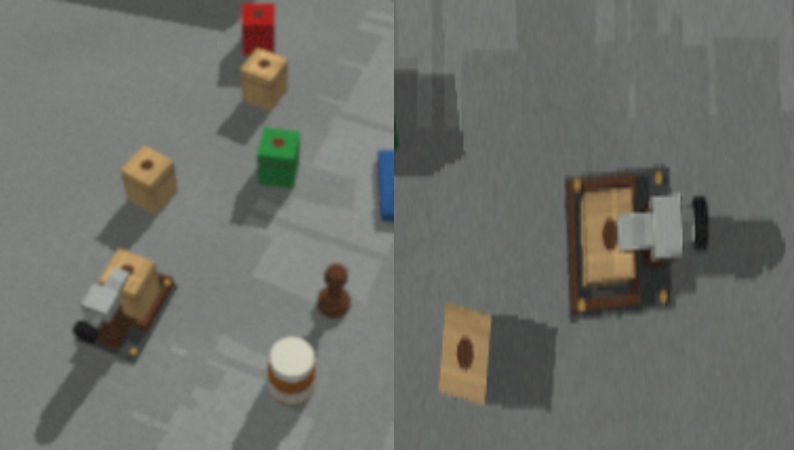

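The bar reaches over the box, the knob is close to the block, and everything else stands unmoved. Finger position at the stop puts the knob face about 105 mm from the pocket centre (104 mm expected when home).

```bash
python3 -c "
from h import *
print(ticket.hand_in())"
```

```text
the job is handed in; nothing more can be done
None
```

The heavy box is in the carrier pocket with the keeper pushed home, and the job is handed in at about 19 s of the 72 s allowed.

- **Finding the box:** I lifted two boxes. The far-left one, at (0.50, 0.33), read about 1.5 N. The one at (0.595, 0.10) read about 5.4 N, roughly 550 g. I did not lift the third box, because the second weight was clearly in the heavy range.
- **Placing it:** I lowered the heavy box into the pocket until it touched the floor, with the fingers closing along the carrier's x. Then I let go. The pictures show it standing upright there.
- **Closing the keeper:** I pushed the knob until it stopped moving. Force rose from 12 to 20 N with no further motion. The fingers' position puts the knob face about 105 mm from the pocket centre, against 104 mm when home. The last pictures show the bar over the box and the robot clear of everything.
- **The rest:** The two light boxes stand upright on the bench; the one I lifted is back within about 2 mm. The stamp, jar and tin show no change beyond camera noise.

No check failed. The carrier's position was only good to about 2 mm. The 105 mm figure assumes the fingers reach 11 mm in front of the tool point, and I did not measure the knob face separately.

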